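# Lay out a sealed carton and scale for an evidence photograph

### The job

Set up the evidence photograph: first tip the standing carton over backwards on the blue plate, away from the stops, so that it lies flat with its red-sealed face up. Then slide the steel straightedge, flat on the plate, until its yellow scale edge touches the orange noses of both stops at once, pressing only lightly, and leave it touching both. Do not lift the straightedge, and leave the dropper bottle, the black balance and the tube rack where they stand.

Things in the scene. Friction and masses are not known exactly. Their poses are not given: they have to be found in the camera images.
- plate: Fixed blue-painted steel plate lying on the bench, 380 mm (its x) by 450 mm (its y) by 10 mm thick. Origin on its underside (z = 0); the plate reaches from -190 to +190 mm in x and from -210 to +240 mm in y. z up. The straightedge starts at negative y, the carton at positive y, the two stops between them, at x about -80 and +80 mm.
- stop_a: Stop at negative plate x: black block 30 x 36 x 24 mm fixed on the plate, axes near the plate's; origin at the centre of its underside. On its -y side a steel sleeve ends in a round orange nose (12 mm across, axis 6.5 mm above the plate). The nose's front point lies 27 to 57 mm from the origin: set differently each time, not reported. The nose springs back 3 mm (about 0.1 to 0.4 N), then is solid.
- stop_b: The second stop, at positive plate x: same build as stop_a, its nose set out by its own amount, likewise 27 to 57 mm from its origin towards its -y. Origin at the centre of its underside. Each stop is delicate: it must not take more than 12 N.
- rule: Loose steel straightedge, 280 mm long (its x), 32 wide (its y), 8 thick, about 0.4 kg (varies), 1 to 4 N to slide it, flat on the plate at the negative-y side of the stops. On top a black grip rib 200 long, 14 wide, 14 high, along y = -4 mm. Origin: centre of the underside; z up. The yellow scale edge is at y = +16 mm and faces the stops; the plain back edge is at y = -16 mm.
- carton: Loose closed cardboard carton standing upright on the plate behind the stops, 80 mm wide (its x), 46 mm deep (its y), 120 mm tall (its z), about 0.2 kg (it varies). Origin at the centre of its underside. Its -y face, with a red seal (folded over onto the front of the top) and a white form, faces the stops; tipped over towards its own +y it lies with that face up.
- dropper: Loose small amber dropper bottle with black bulb, 30 mm diameter, 90 mm tall, standing on the plate near its +x edge, level with the carton. To be left alone. Origin at the centre of its underside.
- balance: Loose flat black pocket balance, 130 x 90 x 20 mm, on the bench on the robot's right. To be left alone. Origin at the centre of its underside.
- rack: Loose white foam tube rack with tubes with blue and green caps, 150 x 90 mm, 130 mm tall, on the bench on the robot's left. To be left alone. Origin at the centre of its underside.
Things that resemble listed ones, but are neither listed nor needed, are in the scene too. Of the things shaped like the carton, the cardboard one is meant.

How it is judged (in metres and radians):
On the way, in this order (a step that is already met when the one before it is completed fails the run):
1. the carton has been tipped and lies on the plate with its red-sealed face up (angle between carton's own y axis and vertical above 3.05 rad and height (world z) of carton below 0.038 m and linear speed of carton below 0.02 m/s), for 0.2 s.
2. the straightedge touches the noses of both stops at once (contact force between rule and stop_a above 0.05 N and contact force between rule and stop_b above 0.05 N), for 0.2 s.
At the end, for the whole second after the job is handed in: The straightedge lies flat and still on the plate, its yellow edge touching the sprung noses of both stops (over 0.05 N on each, both stops within its length); the carton lies still, flat on the plate beyond the stops with its red-sealed face up (within 5 degrees) (all of step 2 and y of stop_a in the frame of rule between 0.03 and 0.09 m and x of stop_a in the frame of rule between -0.15 and 0.15 m and y of stop_b in the frame of rule between 0.03 and 0.09 m and x of stop_b in the frame of rule between -0.15 and 0.15 m and height (world z) of rule below 0.0125 m and angle between rule's own z axis and vertical below 0.03 rad and linear speed of each of rule, carton below 0.01 m/s and angular speed of rule below 0.05 rad/s and angle between carton's own y axis and vertical above 3.05 rad and height (world z) of carton below 0.038 m and y of carton in the frame of plate between 0.03 and 0.17 m and x of carton in the frame of plate between -0.13 and 0.13 m).
It fails at once if the straightedge is pressed against a stop with more than 12 N (contact force between rule and stop_a above 12 N or contact force between rule and stop_b above 12 N).
It fails at once if the straightedge is lifted more than 10 mm off the plate (height (world z) of rule above 0.02 m).
It fails at once if the dropper bottle, balance or rack is moved more than 15 mm or tipped (distance of any of dropper, balance, rack from where it was at the start of the episode above 0.015 m or angle between any of dropper, rack's own z axis and vertical above 0.3 rad).
It also fails if it takes over 56 s, if anything falls off the work surface, if the arm or the gripper's body presses on something with over 40 N, if the wrist force passes 120 N, or if a joint passes its speed limit or range.

### The arm

A 6-joint arm with a two-finger parallel gripper is mounted at the origin on the work surface. World frame = base frame: x ahead of the robot, y to its left, z up, the work surface at z = 0. Lengths are in mm, angles in rad, forces in N, time in s.
With the tool pointing down it reaches from about 275 to 1000 mm from the base axis. Payload 8.4 kg.
Tool frame: the origin (TCP) lies midway between the tips of the shut fingers; the grasp point (between the pads) lies 19 mm behind it; z points along the fingers, y is the direction in which the jaws open and shut (so a half turn about z gives the same grasp; the last joint's range is limited). The gripper opens to 85 mm and grips with 20 to 120 N. Pads are 22 mm wide; open, the fingers measure 114 mm over their backs; the gripper's body (76 mm by 85 mm) begins 54 mm behind the grasp point. The pads swing forward as they close: fully open they stand 13 mm farther back than shut.
Start: joints at [-1.162, 0.353, 1.633, -0, 1.155, -0.002], TCP at [249.588, -573.004, 231.281] pointing down, gripper open.
Joint ranges: [-2.63, 2.63], [-0.92, 2.1], [0.06, 2.66], [-1.3, 4.44], [0, 2.69], [-3.02, 3.02]. Speed limits (rad/s): [2.22, 2.22, 2.79, 3.14, 3.14, 3.14].

### API

Orientations are given as [roll, pitch, yaw] about the fixed x, y, z axes, in that order (R = Rz(yaw) Ry(pitch) Rx(roll)).
In Python, from rig import * gives the robot as it stands.
- The arm moves only by the tool play_rows, never from a script. Its argument "moves" is a list of rows, each a list of 3 entries, a list of its own where there are three numbers: the shift along the tool's x, y, z in m, then the turn, a rotation vector about the tool's x, y, z in rad, then the opening in per cent of the stroke, from 0 (shut) to 100 (fully open). In form: [[[x, y, z], [rx, ry, rz], fingers], ...]. A call has 1 to 20 rows; each row shifts and turns the commanded pose from where the row before left it, along the tool's axes as they then stand; what a row does not reach is not made up. A row lasts 1/10 s, in which the tool goes at most 50 mm and 8.59 degrees, less where a joint would pass 70% of its speed; a pose out of reach is approached as far as the arm can. A call is refused whole if a number of a shift passes 0.05 or a number of a turn 0.15, either way. A call with a gripper value outside its range is refused whole. The fingers move at their own pace and stop on an object; "squeeze" is the grip in N (left out, the last holds). Time passes only in rows, so rows that do not move let the fingers close. It gives the time, the measured TCP pose, the force and the opening at its end, in the units of the state.
- sense(): the state, without advancing time (a new reading comes with each control period).
- grab_frame(name): name is "scene" or "top" or "wrist"; returns a dict with "pixels" (400x640x3 uint8, red, green, blue), "intrinsics" (3x3 intrinsics, pixels), "R" (3x3) and "t" (3): a world point X has camera coordinates R X + t. Camera axes: x right, y down, z forward; pixel columns grow to the right and rows downward; lengths in mm; the calibration is good to about 2 mm. A picture is of the moment at which its call begins. There is no depth.
- sign_off(): hands the job in, once; it reports no verdict.
The state is a dict: "clock": time; "qpos": joint angles; "qvel": joint speeds; "joint_efforts": joint torques, N m; "eef_pos": TCP position; "tcp_rot": TCP orientation; "contact_force": force on the tool from outside, world axes, zero at the start; "wrist_torque": the same for the moment, N m; "opening": opening from 0.0 (shut) to 1.0 (fully open).
Only numpy, scipy, OpenCV 4.12 (cv2) and the standard library are available. Lean on these libraries where they do the work, as an engineer would, in place of code of your own. Each camera call takes 0.05 s, during which the arm holds its last target. There are 200 camera calls.

## Working session

There is one attempt and no reset: what is moved stays moved. The work goes in short steps, Python scripts to look and compute and a tool call to move; the robot and the scene stay as the last step left them, time stands still between calls to the robot, and variables do not carry over. Pictures are saved under pics/ and viewed, about 8 in all and at most 12, crops included, and the job is handed in when it is done.

Besides the shell and the picture viewer there is one more tool, called after "Call:" by a JSON object that holds its "api" and its "payload". play_rows: Moves the arm, as the interface text tells. Its arguments: {"type":"object","properties":{"moves":{"type":"array"},"squeeze":{"type":"number"}},"required":["moves"]}

```bash
mkdir -p pics; ls
python3 - <<'E'
from rig import *
import cv2,numpy as np,pickle
s=sense(); print({k:np.round(v,3) for k,v in s.items()})
for n in("scene","top"):
    f=grab_frame(n); pickle.dump(f,open(n+'0.pkl','wb')); cv2.imwrite(f'pics/{n}0.png',f['pixels'][:,:,::-1])
    print(n,f['intrinsics'],f['R'],f['t'])
E
```

```text
pics
{'clock': np.float64(0.0), 'qpos': array([-1.162,  0.354,  1.634, -0.   ,  1.155, -0.002]), 'qvel': array([-0.   ,  0.001, -0.002,  0.001,  0.   ,  0.002]), 'joint_efforts': array([-2.0000e-03, -6.0526e+01, -3.4207e+01, -0.0000e+00,  9.0000e-03,
        0.0000e+00]), 'eef_pos': array([ 249.399, -572.537,  230.529]), 'tcp_rot': array([-3.14 ,  0.   ,  0.411]), 'contact_force': array([ 0.718, -0.163,  0.215]), 'wrist_torque': array([-0.017, -0.027,  0.036]), 'opening': np.float64(1.001)}
scene [[400.61318669   0.         317.33679519]
 [  0.         400.61318669 198.47930669]
 [  0.           0.           1.        ]] [[ 0.45876213  0.88846801  0.01272394]
 [ 0.48271607 -0.23717786 -0.84304914]
 [-0.74600436  0.39290107 -0.53768601]] [-285.94809575 -229.20676701 1715.63208954]
top [[513.87080756   0.         330.26621995]
 [  0.         513.87080756 200.48092321]
 [  0.           0.           1.        ]] [[-0.00769953 -0.99994289 -0.00741229]
 [-0.99589791  0.00833626 -0.0900992 ]
 [ 0.09015584  0.00668816 -0.99590521]] [  23.1434709   555.49245426 1300.04285058]
```

View pics/top0.png

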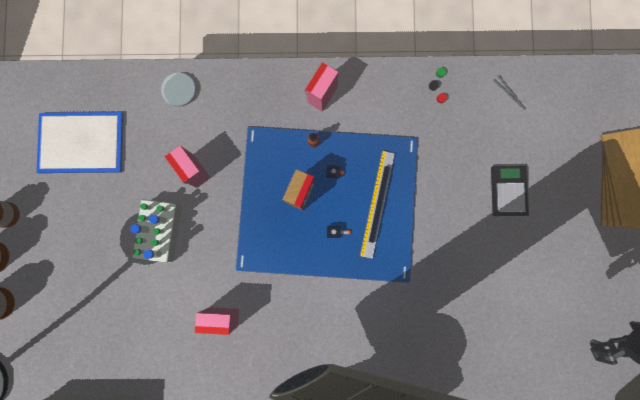

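View pics/scene0.png

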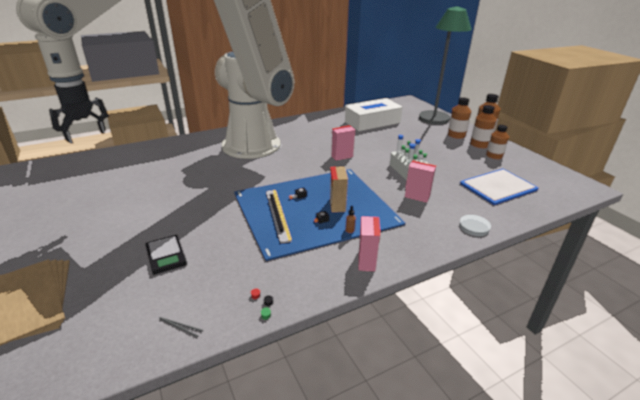

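The top view shows the plate at (240–417, 127–281), the rule around (377,205), noses near (342,173) and (348,232), the carton near (298,189) and the dropper at (313,139). The scene view agrees. World −y is to the right in the top image and world +x is up. I'll measure next.

```bash
cat > h.py <<'E'
import cv2,numpy as np
def back(f,uv,z):
    K,R,t=f['intrinsics'],f['R'],f['t']; uv=np.atleast_2d(np.asarray(uv,float))
    d=np.c_[uv,np.ones(len(uv))]@np.linalg.inv(K).T@R; c=-R.T@t
    return c+d*((z-c[2])/d[:,2])[:,None]
def proj(f,X):
    p=np.atleast_2d(X)@f['R'].T+f['t']; p=p@f['intrinsics'].T; return p[:,:2]/p[:,2:]
def mask(f,lo,hi):
    return cv2.inRange(cv2.cvtColor(f['pixels'],cv2.COLOR_RGB2HSV),lo,hi)
def rect(f,z,x0,x1,y0,y1,s):
    # rectified picture: up=+x, left=+y
    W,H=int((y1-y0)*s),int((x1-x0)*s)
    c=proj(f,[[x1,y1,z],[x1,y0,z],[x0,y0,z],[x0,y1,z]]).astype(np.float32)
    M=cv2.getPerspectiveTransform(c,np.float32([[0,0],[W,0],[W,H],[0,H]]))
    return cv2.warpPerspective(f['pixels'],M,(W,H),flags=cv2.INTER_CUBIC)
E
python3 - <<'E'
from h import *; import pickle
f=pickle.load(open('top0.pkl','rb'))
m=mask(f,(100,120,60),(120,255,255)); m[:110]=0;m[300:]=0;m[:,:225]=0;m[:,430:]=0
cs=max(cv2.findContours(m,0,2)[0],key=cv2.contourArea)
r=cv2.minAreaRect(back(f,cs[:,0],10)[:,:2].astype(np.float32)); print('plate',r)
for n,lo,hi,z in(('yellow',(22,120,120),(35,255,255),18),('orange',(5,130,120),(18,255,255),16),('red',(0,190,110),(4,255,255),125),('red2',(174,190,110),(180,255,255),125)):
    mm=mask(f,lo,hi); k,l,st,c=cv2.connectedComponentsWithStats(mm)
    for i in range(1,k):
        if st[i,4]>3 and 225<c[i,0]<430 and 110<c[i,1]<300:
            q=np.argwhere(l==i)[:,::-1]; print(n,st[i],back(f,c[i],z).round(0), cv2.minAreaRect(back(f,q,z)[:,:2].astype(np.float32)))
I=rect(f,10,220,640,-260,240,1.6); print(I.shape); cv2.imwrite('pics/rect0.png',I[:,:,::-1])
E
```

```text
plate ((550.6922607421875, 26.837554931640625), (448.20855712890625, 378.0129089355469), 85.67047882080078)
yellow [361 151  25 105 341] [[550. -92.  18.]] ((550.0739135742188, -92.06036376953125), (8.704166412353516, 277.793701171875), 77.26836395263672)
orange [308 139   6   5  17] [[713.  70.  16.]] ((712.4430541992188, 70.39201354980469), (16.94170379638672, 6.871192455291748), 52.30714416503906)
orange [341 172   3   2   5] [[630. -12.  16.]] ((629.5369873046875, -12.438716888427734), (5.220203399658203, 2.632814407348633), 89.49726867675781)
orange [293 174  14  30  41] [[588.  98.  16.]] ((588.2417602539062, 97.80411529541016), (3.2950010299682617, 82.97765350341797), 66.29397583007812)
orange [347 230   3   4  10] [[475. -26.  16.]] ((475.6879577636719, -26.428131103515625), (5.16326904296875, 7.742493629455566), 89.3907470703125)
red2 [296 175  17  31 186] [[572.  81. 125.]] ((571.8074951171875, 80.77789306640625), (14.128545761108398, 78.05435180664062), 65.95321655273438)
(672, 800, 3)
```

View pics/rect0.png

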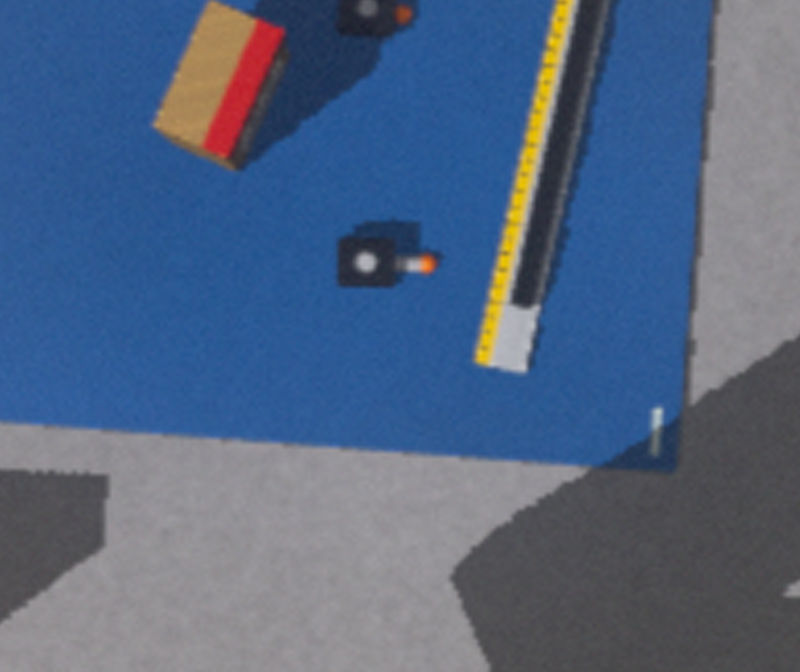

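The rectified view shows the plate yawed about −4.3°, the carton top with its red strip on the front, and stop A's nose at (428,264). Next I need the carton's pose, fitted at its top plane.

Run:
```python
from h import *; import pickle
f=pickle.load(open('top0.pkl','rb'))
m=mask(f,(8,50,90),(28,200,255))|mask(f,(0,150,90),(7,255,255))|mask(f,(172,150,90),(180,255,255))
m[:160]=0;m[215:]=0;m[:,:275]=0;m[:,325:]=0
cs=max(cv2.findContours(m,0,2)[0],key=cv2.contourArea)
print('top@130',cv2.minAreaRect(back(f,cs[:,0],130)[:,:2].astype(np.float32)))
# fit: IoU of projected box (x,y,yaw) vs mask
from scipy.optimize import minimize
def draw(p):
    c,s=np.cos(p[2]),np.sin(p[2]); X=[[p[0]+c*a-s*b,p[1]+s*a+c*b,z] for a in(-40,40) for b in(-23,23) for z in(10,130)]
    h=cv2.convexHull(proj(f,X).astype(np.float32)); o=np.zeros((400,640),np.uint8)
    cv2.fillPoly(o,[np.int32(h*16)],255,shift=4,lineType=cv2.LINE_AA); return o
top=m
b=cv2.GaussianBlur
def draw2(p):
    c,s=np.cos(p[2]),np.sin(p[2]); X=[[p[0]+c*a-s*b_,p[1]+s*a+c*b_,130] for a,b_ in((-40,-23),(40,-23),(40,23),(-40,23))]
    o=np.zeros((400,640),np.uint8); cv2.fillPoly(o,[np.int32(proj(f,X)*16)],255,shift=4,lineType=cv2.LINE_AA); return o
r=minimize(lambda p:np.sum((b(draw2(p),(0,0),1).astype(float)-b(top,(0,0),1))**2)/1e4,[572,92,-.42],method='Nelder-Mead',options=dict(initial_simplex=[[572,92,-.42],[582,92,-.42],[572,102,-.42],[572,92,-.3]]))
print(r.x,r.fun)
```

```text
top@130 ((574.5919189453125, 95.30915069580078), (49.462806701660156, 84.02082824707031), 68.69097137451172)
[ 5.75107937e+02  9.52184086e+01 -4.23066437e-01] 35.3382
```

Call:
{"api": "play_rows", "payload": {"moves": [[[0,0,0],[0,0,0.139],0],[[0,0,0],[0,0,0.139],0],[[0,0,0],[0,0,0.139],0],[[0,0,0],[0,0,0.139],0],[[0,0,0],[0,0,0.139],0],[[0,0,0],[0,0,0.139],0],[[0.002,-0.048,0],[0,0,0],0],[[0.002,-0.048,0],[0,0,0],0],[[0.002,-0.048,0],[0,0,0],0],[[0.002,-0.048,0],[0,0,0],0],[[0.002,-0.048,0],[0,0,0],0],[[0.002,-0.048,0],[0,0,0],0],[[0.002,-0.048,0],[0,0,0],0],[[0.002,-0.048,0],[0,0,0],0],[[0.002,-0.048,0],[0,0,0],0],[[0.002,-0.048,0],[0,0,0],0],[[0.002,-0.048,0],[0,0,0],0],[[0.002,-0.048,0],[0,0,0],0],[[0.002,-0.048,0],[0,0,0],0],[[0,-0.048,0],[0,0,0],0]]}}

```text
clock: 2.1
eef_pos: [549.8, 31.0, 231.1]
tcp_rot: [3.141, 0.0, -0.423]
contact_force: [1.2, -0.9, 0.0]
opening: -0.002
```

Call:
{"api": "play_rows", "payload": {"moves": [[[-0.003,0,0.04],[0,0,0],0],[[0,0,0.04],[0,0,0],0],[[0,0,0.04],[0,0,0],0],[[0,0,0],[0,0,0],0],[[0,-0.01,0],[0,0,0],0],[[0,-0.01,0],[0,0,0],0],[[0,-0.006,0],[0,0,0],0],[[0,-0.006,0],[0,0,0],0],[[0,-0.006,0],[0,0,0],0],[[0,-0.006,0],[0,0,0],0],[[0,-0.006,0],[0,0,0],0],[[0,-0.006,0],[0,0,0],0]]}}

```text
clock: 3.3
eef_pos: [569.7, 81.7, 111.3]
tcp_rot: [3.142, 0.0, -0.423]
contact_force: [-1.3, -0.2, 0.0]
opening: 0.003
```

Run:
```python
from rig import *
import cv2
f=grab_frame("scene"); cv2.imwrite('pics/scene1.png',cv2.resize(f['pixels'][130:280,210:430,::-1],None,fx=3,fy=3))
```

```text
(no output)
```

View pics/scene1.png

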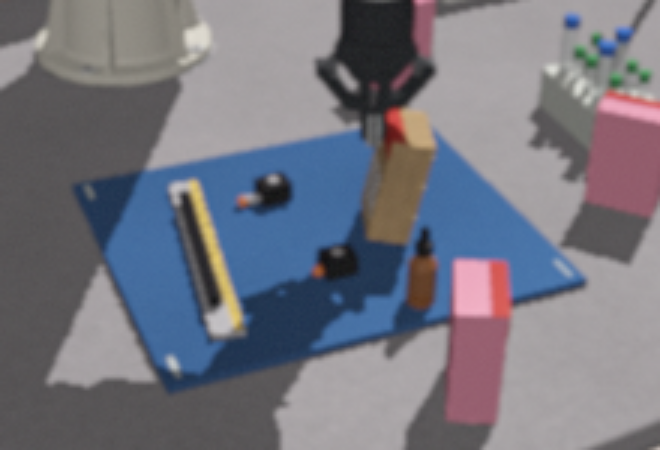

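The carton leans back about its rear edge without sliding (image (400,180)). I'll carry on pushing.

Call:
{"api": "play_rows", "payload": {"moves": [[[0,-0.006,0],[0,0,0],0],[[0,-0.006,0],[0,0,0],0],[[0,-0.006,0],[0,0,0],0],[[0,-0.006,0],[0,0,0],0],[[0,-0.006,0],[0,0,0],0],[[0,-0.006,0],[0,0,0],0],[[0,-0.006,0],[0,0,0],0],[[0,0,0],[0,0,0],0],[[0,0,0],[0,0,0],0],[[0,0,0],[0,0,0],0],[[0,0,-0.03],[0,0,0],0],[[0,0.04,-0.03],[0,0,0],50],[[0,0.05,0],[0,0,0],100],[[0,0.05,0],[0,0,0],100],[[0,0.05,0],[0,0,0],100],[[0,0.05,0],[0,0,0],100],[[0,0,0],[0,0,0],100],[[0,0,0],[0,0,0],100]]}}

```text
clock: 5.15
eef_pos: [487.8, -100.3, 171.5]
tcp_rot: [-3.141, -0.0, -0.426]
contact_force: [0.2, -0.5, 0.5]
opening: 1.002
```

Run:
```python
from rig import *
import cv2,pickle,numpy as np
s=sense(); print(s['eef_pos'],s['tcp_rot'],s['contact_force'])
a=grab_frame("scene")['pixels'][130:280,210:430]
w=grab_frame("wrist"); pickle.dump(w,open('w1.pkl','wb')); print(w['R'],w['t'])
t=grab_frame("top"); pickle.dump(t,open('top1.pkl','wb'))
a=cv2.resize(a,(400,273)); o=np.zeros((560,800,3),np.uint8); o[:273,:400]=a
o[:280,400:]=cv2.resize(t['pixels'][110:292,220:480],(400,280)); o[280:,:448]=cv2.resize(w['pixels'],(448,280))
cv2.imwrite('pics/c1.png',o[:,:,::-1])
```

```text
[ 487.83448505 -100.31707139  171.51522808] [-3.14128473e+00 -3.54654393e-04 -4.26454893e-01] [ 0.19863525 -0.5095005   0.50444717]
[[-4.13459678e-01 -9.10522365e-01  3.42565615e-04]
 [-8.77343628e-01  3.98494105e-01  2.67339871e-01]
 [-2.43555442e-01  1.10233709e-01 -9.63602240e-01]] [112.67023331 448.83054977 450.541259  ]
```

View pics/c1.png

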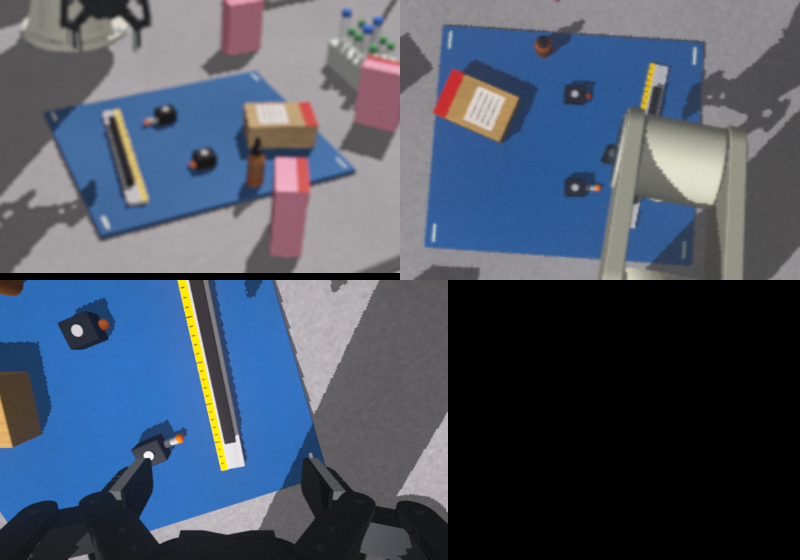

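The carton lies flat with its form and red seal up. The wrist view shows both noses, at about (103,325) and (179,437) in the panel, and the rule. I'll measure the rule and noses in the wrist image.

Run:
```python
from h import *; import pickle
f=pickle.load(open('w1.pkl','rb'))
c=f['R'].T@-f['t']; print('cam',c.round())
k,l,st,cc=cv2.connectedComponentsWithStats(mask(f,(22,120,110),(35,255,255)))
i=1+np.argmax(st[1:,4]); q=np.argwhere(l==i)[:,::-1]; P=back(f,q,18)[:,:2]
r=cv2.minAreaRect(P.astype(np.float32)); print('yellow',r, 'bbox',st[i])
# end of rule at near side: steel bright + yellow corners
print(cv2.boxPoints(r).round(1))
pl=np.array([np.sin(.0755),np.cos(.0755)])  # plate +y dir
k,l,st,cc=cv2.connectedComponentsWithStats(mask(f,(3,130,90),(18,255,255)))
for i in range(1,k):
    if st[i,4]>15:
        q=np.argwhere(l==i)[:,::-1]; Q=back(f,q,16.5)[:,:2]; s=Q@pl
        print('orange',st[i],Q.mean(0).round(1),'front',Q[s<s.min()+1.5].mean(0).round(1),cv2.minAreaRect(Q.astype(np.float32)))
n=f['pixels']; cv2.imwrite('pics/w1.png',cv2.resize(n[0:300,60:400],None,fx=2.3,fy=2)[:,:,::-1])
```

```text
cam [ 550. -126.  314.]
yellow ((524.7913818359375, -86.2618179321289), (8.773977279663086, 227.8689727783203), 77.00601196289062) bbox [ 254    0   72  272 2858]
[[ 412.8  -64.9]
 [ 634.8 -116.2]
 [ 636.8 -107.6]
 [ 414.8  -56.4]]
orange [  0  12  24  10 125] [703.2  66.5] front [698.2  58.9] ((702.1151123046875, 65.65338134765625), (17.054319381713867, 4.707615852355957), 47.52544403076172)
orange [140  56  16  16 183] [631.9 -11.5] front [630.7 -16.1] ((631.8245849609375, -11.688526153564453), (10.561637878417969, 11.023927688598633), 87.12953186035156)
orange [  0 165  18  74 589] [578.4 167.1] front [612.4 145.9] ((583.2097778320312, 160.02532958984375), (14.738391876220703, 67.8637466430664), 51.93474197387695)
orange [250 220  13  13 108] [476.7 -27. ] front [476.4 -31.1] ((476.3890686035156, -27.01936912536621), (9.777743339538574, 11.198162078857422), 88.1806869506836)
```

Noses: A front at about (476,−32), B at about (631,−17), so the target yaw is about +0.097. Rule centre is at about (547.6,−103.5), yaw −0.227, and the top view agrees. I'll go above the rib.

Call:
{"api": "play_rows", "payload": {"moves": [[[0,0,0],[0,0,-0.0995],100],[[0,0,0],[0,0,-0.0995],100],[[0.0295,-0.003,0.03],[0,0,0],100],[[0.0295,-0.003,0.03],[0,0,0],100],[[0,0,0.04],[0,0,0],100],[[0,0,0.02],[0,0,0],100],[[0,0,0],[0,0,0],100],[[0,0,0],[0,0,0],100]]}}

```text
clock: 6.1
eef_pos: [547.5, -105.5, 51.4]
tcp_rot: [-3.142, 0.001, -0.223]
contact_force: [-0.4, 0.1, -0.1]
opening: 1.001
```

Run:
```python
from rig import *
import cv2,pickle,numpy as np
s=sense(); print(s['eef_pos'],s['tcp_rot'],s['contact_force'],s['wrist_torque'])
w=grab_frame("wrist"); pickle.dump(w,open('w2.pkl','wb'))
cv2.imwrite('pics/w2.png',w['pixels'][:,:,::-1])
```

```text
[ 547.48191974 -105.45804906   51.37586711] [-3.14157004e+00  5.85611132e-04 -2.22534023e-01] [-0.35003265  0.08557196 -0.07467745] [-0.00567998 -0.01936568  0.01409229]
```

View pics/w2.png

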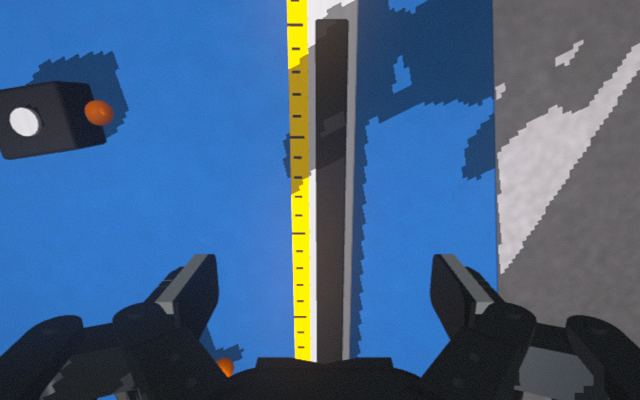

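The fingers straddle the rib: rib centre at column ~332, finger midpoint ~325. B's nose is at (98,112). I'll descend and grip gently.

Call:
{"api": "play_rows", "payload": {"moves": [[[0,0.001,0.016],[0,0,0],100],[[0,0,0.015],[0,0,0],100],[[0,0,0],[0,0,0],60],[[0,0,0],[0,0,0],30],[[0,0,0],[0,0,0],10],[[0,0,0],[0,0,0],10],[[0,0,0],[0,0,0],10],[[0,0,0],[0,0,0],10],[[0,0,0],[0,0,0],10],[[0,0,0],[0,0,0],10]], "squeeze": 30}}

```text
clock: 7.15
eef_pos: [547.2, -107.6, 20.9]
tcp_rot: [3.142, -0.001, -0.224]
contact_force: [-1.5, 0.2, 6.4]
opening: 0.155
```

Run:
```python
from rig import *
import pickle
from h import *
s=sense(); print(s['eef_pos'],s['tcp_rot'],s['contact_force'],s['wrist_torque'],s['opening'])
f=grab_frame("wrist"); pickle.dump(f,open('w3.pkl','wb'))
k,l,st,cc=cv2.connectedComponentsWithStats(mask(f,(22,120,70),(35,255,255)))
i=1+np.argmax(st[1:,4]); q=np.argwhere(l==i)[:,::-1]; P=back(f,q,18)[:,:2]
r=cv2.minAreaRect(P.astype(np.float32)); print('yellow',r)
k,l,st,cc=cv2.connectedComponentsWithStats(mask(f,(3,130,90),(18,255,255)))
for i in range(1,k):
    if st[i,4]>25: print('orange',st[i],back(f,cc[i],16.5).round(1))
```

```text
[ 547.23112405 -107.61079797   20.93854315] [ 3.14153891e+00 -8.72118420e-04 -2.24225712e-01] [-1.45373438  0.17134687  6.43003545] [-0.05167414  0.23906035 -0.00050673] 0.15460718713288346
yellow ((602.2959594726562, -103.28256225585938), (8.928592681884766, 99.6373519897461), 77.04374694824219)
orange [ 28 101  37  31 861] [[631.9 -11.1  16.5]]
```

Gripped. I'll ease the downward pressure slightly, rotate the rule parallel to the nose line, and advance leaving about a 12 mm gap.

Call:
{"api": "play_rows", "payload": {"moves": [[[0,0,-0.0005],[0,0,0],10],[[0,0,0],[0,0,-0.05],10],[[0,0,0],[0,0,-0.05],10],[[0,0,0],[0,0,-0.05],10],[[0,0,0],[0,0,-0.05],10],[[0,0,0],[0,0,-0.05],10],[[0,0,0],[0,0,-0.05],10],[[0,0,0],[0,0,-0.026],10],[[0.002,-0.01,0],[0,0,0],10],[[0.002,-0.01,0],[0,0,0],10],[[0.002,-0.01,0],[0,0,0],10],[[0.002,-0.01,0],[0,0,0],10],[[0,-0.005,0],[0,0,0],10],[[0,-0.003,0],[0,0,0],10],[[0,0,0],[0,0,0],10],[[0,0,0],[0,0,0],10]]}}

```text
clock: 8.8
eef_pos: [550.2, -58.0, 20.9]
tcp_rot: [-3.14, -0.001, 0.101]
contact_force: [1.6, 4.8, 4.2]
opening: 0.15
```

```bash
cat > m.py <<'E'
from rig import *
import pickle,sys
from h import *
s=sense(); print(s['clock'],s['eef_pos'].round(2),s['tcp_rot'].round(4),s['contact_force'].round(2),s['wrist_torque'].round(3),s['opening'])
for cam in ('wrist','top'):
    f=grab_frame(cam); pickle.dump(f,open(f'{sys.argv[1]}{cam}.pkl','wb'))
    k,l,st,cc=cv2.connectedComponentsWithStats(mask(f,(22,120,70),(35,255,255)))
    for i in range(1,k):
        if st[i,4]>60:
            P=back(f,np.argwhere(l==i)[:,::-1],18)[:,:2]
            r=cv2.minAreaRect(P.astype(np.float32)); print(cam,'yellow',r)
    k,l,st,cc=cv2.connectedComponentsWithStats(mask(f,(3,130,90),(18,255,255)))
    for i in range(1,k):
        if st[i,4]>3: 
            X=back(f,cc[i],16.5)[0]
            if 440<X[0]<660 and -70<X[1]<20: print('orange',st[i],X.round(1))
cv2.imwrite(f'pics/{sys.argv[1]}.png',np.hstack([pickle.load(open(f'{sys.argv[1]}wrist.pkl','rb'))['pixels'][:,:420],cv2.resize(f['pixels'][140:280,280:420],(380,400),interpolation=3)])[:,:,::-1])
E
python3 m.py a
```

```text
8.8 [550.21 -58.02  20.92] [-3.1405e+00 -6.0000e-04  1.0130e-01] [1.6  4.82 4.24] [ 0.908 -0.258  0.068] 0.1495567360459425
wrist yellow ((601.404052734375, -36.06190872192383), (99.65923309326172, 8.868306159973145), 5.76779317855835)
wrist yellow ((502.0418701171875, -49.44769287109375), (12.416330337524414, 1.9341981410980225), 4.726656436920166)
orange [215  34  29  34 761] [631.8 -11.6  16.5]
```

View pics/a.png

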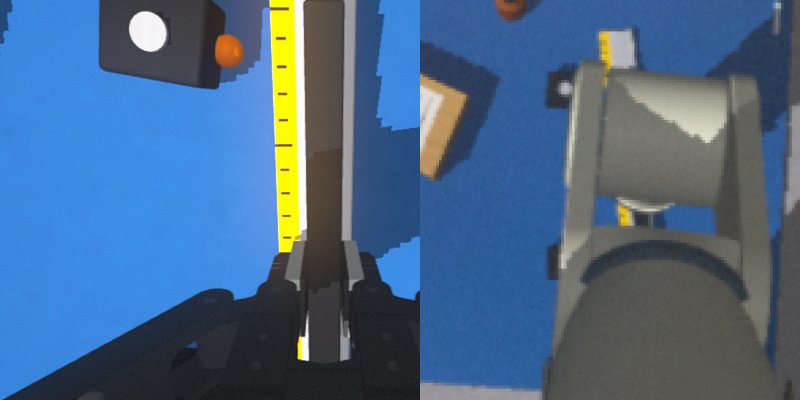

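Parallel to the nose line with about 11 mm gap at each nose (B nose at (229,51)). I'll advance slowly to just past first touch.

Call:
{"api": "play_rows", "payload": {"moves": [[[0,-0.002,0],[0,0,0],10],[[0,-0.002,0],[0,0,0],10],[[0,-0.002,0],[0,0,0],10],[[0,-0.002,0],[0,0,0],10],[[0,-0.001,0],[0,0,0],10],[[0,-0.001,0],[0,0,0],10],[[0,-0.001,0],[0,0,0],10],[[0,0,0],[0,0,0],10],[[0,0,0],[0,0,0],10]]}}

```text
clock: 9.8
eef_pos: [548.9, -48.6, 20.9]
tcp_rot: [3.141, -0.0, 0.102]
contact_force: [-0.5, -4.4, 4.1]
opening: 0.154
```

```bash
python3 m.py b
```

```text
9.8 [548.91 -48.59  20.92] [ 3.1409e+00 -2.0000e-04  1.0170e-01] [-0.49 -4.43  4.13] [-0.903 -0.06  -0.014] 0.1539610229553675
wrist yellow ((600.1043701171875, -26.650144577026367), (99.62511444091797, 9.128600120544434), 5.710597515106201)
wrist yellow ((500.47552490234375, -40.050445556640625), (12.968578338623047, 1.9339005947113037), 4.753068447113037)
orange [241  33  27  34 746] [631.7 -11.7  16.5]
```

Call:
{"api": "play_rows", "payload": {"moves": [[[0,-0.001,0],[0,0,0],10],[[0,-0.001,0],[0,0,0],10],[[0,-0.0005,0],[0,0,0],10],[[0,0,0],[0,0,0],10]]}}

```text
clock: 10.3
eef_pos: [548.7, -46.1, 20.9]
tcp_rot: [3.141, -0.0, 0.102]
contact_force: [-0.3, -5.3, 5.6]
opening: 0.154
```

```bash
python3 m.py c
```

```text
10.3 [548.72 -46.11  20.93] [ 3.1408e+00 -3.0000e-04  1.0180e-01] [-0.28 -5.26  5.6 ] [-0.982 -0.118 -0.009] 0.15360553184444536
wrist yellow ((599.879150390625, -24.218273162841797), (99.6262435913086, 9.084893226623535), 5.709830284118652)
wrist yellow ((500.5228271484375, -37.55964279174805), (12.416748046875, 1.933856725692749), 4.7557196617126465)
orange [247  33  25  33 694] [631.8 -11.1  16.5]
```

View pics/c.png

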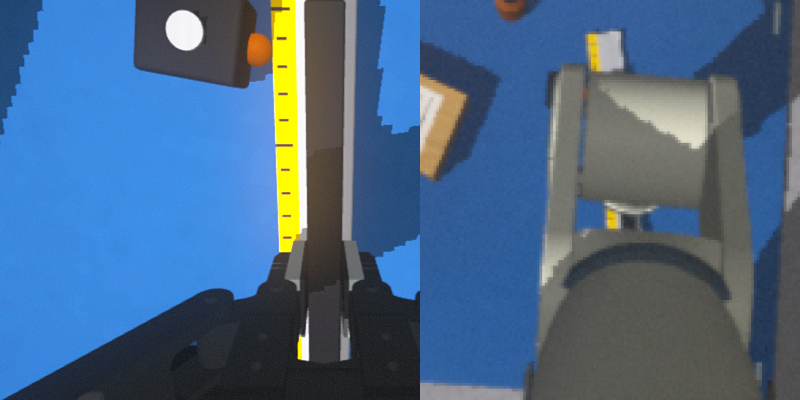

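B's nose touches the edge at (272,50), and its orange centre has shifted about 0.6 mm. I'll advance in fine steps, watching force and z-moment for a solid stop.

Call:
{"api": "play_rows", "payload": {"moves": [[[0,-0.0005,0],[0,0,0],10],[[0,0,0],[0,0,0],10]]}}

```text
clock: 10.6
eef_pos: [548.7, -45.7, 20.9]
tcp_rot: [3.141, -0.0, 0.102]
contact_force: [0.7, -5.3, 4.9]
opening: 0.155
```

```bash
python3 m.py d
```

```text
10.6 [548.67 -45.67  20.92] [ 3.1408e+00 -3.0000e-04  1.0180e-01] [ 0.72 -5.29  4.92] [-0.963 -0.17  -0.018] 0.15540225266982302
wrist yellow ((599.857177734375, -23.85262680053711), (99.62815856933594, 8.934062004089355), 5.699546813964844)
wrist yellow ((500.2187805175781, -37.13465118408203), (12.967428207397461, 1.933824896812439), 4.755322456359863)
orange [248  32  24  34 667] [631.8 -10.8  16.5]
```

Call:
{"api": "play_rows", "payload": {"moves": [[[0,-0.0005,0],[0,0,0],10],[[0,0,0],[0,0,0],10]]}}

```text
clock: 10.9
eef_pos: [548.6, -45.2, 20.9]
tcp_rot: [3.141, -0.0, 0.102]
contact_force: [0.5, -5.8, 4.6]
opening: 0.15
```

```bash
python3 m.py e
```

```text
10.9 [548.64 -45.19  20.92] [ 3.1408e+00 -3.0000e-04  1.0180e-01] [ 0.5  -5.77  4.59] [-0.964 -0.149  0.029] 0.15019993187661365
wrist yellow ((599.8244018554688, -23.374420166015625), (99.62715911865234, 8.949928283691406), 5.711093902587891)
wrist yellow ((500.4613037109375, -36.632328033447266), (12.415743827819824, 1.9337979555130005), 4.755234241485596)
orange [249  32  23  34 634] [631.8 -10.5  16.5]
```

Call:
{"api": "play_rows", "payload": {"moves": [[[0,-0.0005,0],[0,0,0],10],[[0,0,0],[0,0,0],10],[[0,0,0],[0,0,0],10]]}}

```text
clock: 11.3
eef_pos: [548.6, -44.7, 20.9]
tcp_rot: [3.141, -0.0, 0.102]
contact_force: [-0.5, -6.7, 4.2]
opening: 0.158
```

```bash
python3 m.py e2
```

```text
11.3 [548.62 -44.69  20.93] [ 3.1408e+00 -4.0000e-04  1.0180e-01] [-0.48 -6.75  4.22] [-1.015 -0.19  -0.017] 0.15829565305456317
wrist yellow ((599.7914428710938, -22.8936710357666), (99.62812805175781, 8.936595916748047), 5.710685729980469)
wrist yellow ((500.42803955078125, -36.14418029785156), (12.415410041809082, 1.9337852001190186), 4.754840850830078)
orange [250  32  22  34 597] [631.8 -10.3  16.5]
```

B is compressed about 2 mm with no solid contact yet. I'll relax the arm load, release, and look at stop A.

Call:
{"api": "play_rows", "payload": {"moves": [[[0,0.0005,0],[0,0,0],10],[[0,0.0005,0],[0,0,0],10],[[0,0,0],[0,0,0],10]]}}

```text
clock: 11.7
eef_pos: [548.6, -44.8, 20.9]
tcp_rot: [-3.141, -0.0, 0.101]
contact_force: [1.0, 1.2, 4.6]
opening: 0.15
```

```bash
python3 m.py g
```

```text
11.7 [548.58 -44.78  20.91] [-3.1411e+00 -2.0000e-04  1.0130e-01] [1.04 1.17 4.59] [ 0.02  -0.149 -0.027] 0.1504044199867061
wrist yellow ((599.7862548828125, -22.894533157348633), (99.63145446777344, 8.95804214477539), 5.717216968536377)
wrist yellow ((500.41693115234375, -36.188385009765625), (12.419827461242676, 1.9341882467269897), 4.7256574630737305)
orange [250  32  22  34 603] [631.8 -10.3  16.5]
```

Call:
{"api": "play_rows", "payload": {"moves": [[[0,0,0],[0,0,0],25],[[0,0,0],[0,0,0],35],[[0,0,0],[0,0,0],40],[[0,0,-0.02],[0,0,0],40],[[0,0,-0.04],[0,0,0],40],[[-0.05,0,-0.04],[0,0,0],40],[[-0.05,0,0],[0,0,0],40],[[-0.03,0,0],[0,0,0],40],[[0,0,0],[0,0,0],40],[[0,0,0],[0,0,0],40]]}}

```text
clock: 12.8
eef_pos: [430.2, -57.1, 112.3]
tcp_rot: [3.141, -0.001, 0.101]
contact_force: [-0.0, -0.5, 0.7]
opening: 0.399
```

```bash
python3 m.py h
python3 - <<'E'
import cv2,pickle
f=pickle.load(open('hwrist.pkl','rb')); cv2.imwrite('pics/hw.png',f['pixels'][:,:,::-1])
E
```

```text
12.8 [430.23 -57.13 112.31] [ 3.1415e+00 -9.0000e-04  1.0130e-01] [-0.04 -0.47  0.67] [0.029 0.    0.043] 0.39863025492747095
wrist yellow ((480.2023620605469, -34.949676513671875), (146.14813232421875, 9.013891220092773), 5.669622898101807)
orange [279 120  14  18 166] [477.  -26.   16.5]
top yellow ((590.4812622070312, -22.933229446411133), (187.3582305908203, 9.254150390625), 5.921234130859375)
orange [341 171   2   3   6] [630.8 -11.1  16.5]
```

View pics/hw.png

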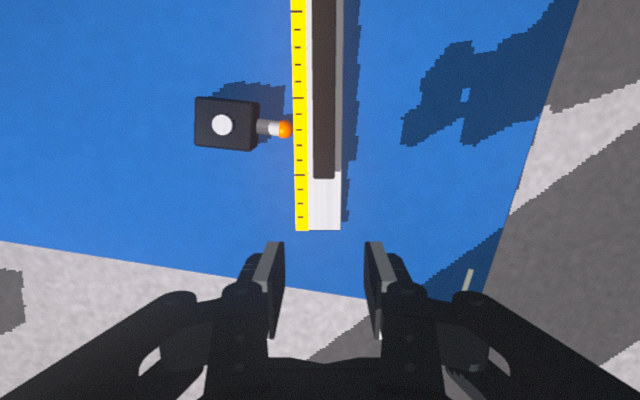

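Stop A's nose at (285,129) appears to meet the edge at column 293. I need a closer look to confirm.

Call:
{"api": "play_rows", "payload": {"moves": [[[-0.025,0,0.03],[0,0,0],40],[[-0.025,0,0.04],[0,0,0],40],[[0,0,0],[0,0,0],40],[[0,0,0],[0,0,0],40]]}}

```text
clock: 13.3
eef_pos: [380.5, -62.1, 41.3]
tcp_rot: [-3.141, 0.002, 0.102]
contact_force: [0.9, 0.4, 0.5]
opening: 0.397
```

```bash
python3 m.py i
python3 - <<'E'
import cv2,pickle
f=pickle.load(open('iwrist.pkl','rb')); cv2.imwrite('pics/iw.png',cv2.resize(f['pixels'][0:180,180:400],None,fx=3.3,fy=3.3,interpolation=2)[:,:,::-1])
E
```

```text
13.3 [380.52 -62.07  41.28] [-3.141e+00  1.900e-03  1.017e-01] [0.9  0.44 0.49] [-0.03   0.005 -0.029] 0.39748101379646383
wrist yellow ((446.7841491699219, -38.48468017578125), (78.90654754638672, 9.090482711791992), 5.8999810218811035)
orange [254   8  23  31 421] [476.8 -26.3  16.5]
orange [282  22   7   1   7] [477.9 -34.2  16.5]
top yellow ((555.7410278320312, -26.229896545410156), (257.1361999511719, 9.912142753601074), 5.798457145690918)
orange [341 171   2   3   6] [630.8 -11.1  16.5]
orange [347 230   3   4   9] [475.5 -25.6  16.5]
```

View pics/iw.png

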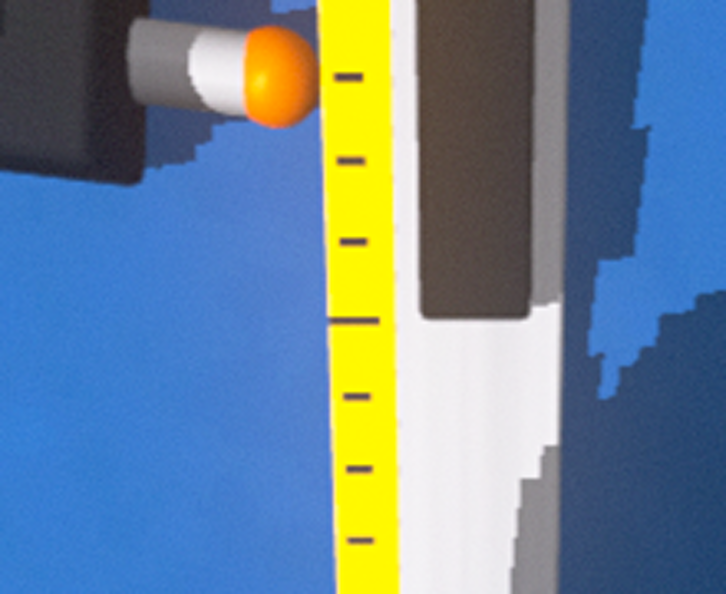

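A's nose (280,75) meets the edge (318,80), but only about 0.5–1 mm compressed, against about 2 mm on B. For margin I'll nudge the back edge opposite A by under 1 mm with shut fingers; that pivots the rule about B.

Call:
{"api": "play_rows", "payload": {"moves": [[[0,0.036,0],[0,0,0],0],[[0.049,0,0],[0,0,0],0],[[0.048,0,0],[0,0,0],0],[[0,0,0],[0,0,0],0],[[0,0,0],[0,0,0],0],[[0,0,0.014],[0,0,0],0],[[0,0,0.014],[0,0,0],0],[[0,-0.003,0],[0,0,0],0],[[0,-0.002,0],[0,0,0],0],[[0,-0.001,0],[0,0,0],0],[[0,0,0],[0,0,0],0],[[0,0,0],[0,0,0],0]]}}

```text
clock: 14.6
eef_pos: [480.2, -82.1, 14.6]
tcp_rot: [3.141, -0.001, 0.102]
contact_force: [0.7, -0.3, -0.4]
opening: 0.001
```

```bash
python3 m.py j
```

```text
14.6 [480.21 -82.12  14.55] [ 3.1413e+00 -9.0000e-04  1.0200e-01] [ 0.72 -0.32 -0.36] [0.01  0.004 0.006] 0.0014701296209540427
wrist yellow ((518.150634765625, -31.17532730102539), (117.10028076171875, 9.535451889038086), 5.678589344024658)
wrist yellow ((474.52252197265625, -22.628978729248047), (4.265626430511475, 6.759786128997803), 89.68453979492188)
wrist yellow ((434.4560546875, -36.07933807373047), (8.57695484161377, 2.0576331615448), 5.942714691162109)
orange [183 245  23  27 339] [478.1 -26.1  16.5]
orange [190 272   4   1   4] [469.9 -24.   16.5]
top yellow ((607.5902099609375, -21.515338897705078), (153.0724639892578, 9.350714683532715), 6.3159499168396)
orange [341 171   2   3   6] [630.8 -11.1  16.5]
```

Call:
{"api": "play_rows", "payload": {"moves": [[[0,-0.001,0],[0,0,0],0],[[0,-0.001,0],[0,0,0],0],[[0,-0.001,0],[0,0,0],0],[[0,0,0],[0,0,0],0]]}}

```text
clock: 15.1
eef_pos: [479.5, -79.0, 14.0]
tcp_rot: [-3.142, 0.0, 0.102]
contact_force: [0.6, 0.1, -0.6]
opening: -0.001
```

Call:
{"api": "play_rows", "payload": {"moves": [[[0,-0.0005,0],[0,0,0],0],[[0,0,0],[0,0,0],0]]}}

```text
clock: 15.3
eef_pos: [479.5, -78.6, 14.0]
tcp_rot: [-3.142, 0.0, 0.102]
contact_force: [-0.1, 0.5, -2.4]
opening: 0.001
```

Call:
{"api": "play_rows", "payload": {"moves": [[[0,-0.0005,0],[0,0,0],0],[[0,0,0],[0,0,0],0]]}}

```text
clock: 15.5
eef_pos: [479.5, -78.1, 14.0]
tcp_rot: [-3.142, 0.0, 0.102]
contact_force: [0.1, -0.3, 0.6]
opening: -0.002
```

Call:
{"api": "play_rows", "payload": {"moves": [[[0,-0.0005,0],[0,0,0],0],[[0,0,0],[0,0,0],0]]}}

```text
clock: 15.7
eef_pos: [479.4, -77.6, 14.0]
tcp_rot: [-3.142, 0.0, 0.102]
contact_force: [-0.2, -0.5, -0.6]
opening: 0.005
```

Call:
{"api": "play_rows", "payload": {"moves": [[[0,-0.0005,0],[0,0,0],0],[[0,0,0],[0,0,0],0]]}}

```text
clock: 15.9
eef_pos: [479.4, -77.1, 14.0]
tcp_rot: [-3.142, 0.0, 0.102]
contact_force: [0.4, 0.8, 0.3]
opening: -0.0
```

Call:
{"api": "play_rows", "payload": {"moves": [[[0,-0.0005,0],[0,0,0],0],[[0,0,0],[0,0,0],0]]}}

```text
clock: 16.1
eef_pos: [479.3, -76.6, 14.0]
tcp_rot: [-3.142, 0.0, 0.102]
contact_force: [0.1, -0.2, 0.2]
opening: 0.006
```

```bash
python3 m.py k
```

```text
16.1 [479.32 -76.61  14.03] [-3.1416  0.      0.1018] [ 0.12 -0.21  0.22] [0.002 0.012 0.006] 0.005974198940764747
wrist yellow ((519.349853515625, -30.928125381469727), (113.72103881835938, 9.229063034057617), 5.664970874786377)
wrist yellow ((474.46710205078125, -22.790515899658203), (6.7548065185546875, 4.247472763061523), 0.21053537726402283)
orange [196 245  23  27 331] [478.1 -26.2  16.5]
top yellow ((617.962646484375, -20.154605865478516), (132.1361541748047, 9.359295845031738), 6.126163005828857)
orange [341 171   2   3   6] [630.8 -11.1  16.5]
```

Call:
{"api": "play_rows", "payload": {"moves": [[[0,-0.001,0],[0,0,0],0],[[0,0,0],[0,0,0],0]]}}

```text
clock: 16.4
eef_pos: [479.2, -75.6, 14.0]
tcp_rot: [-3.142, 0.0, 0.102]
contact_force: [-0.7, 0.2, -0.5]
opening: -0.001
```

Call:
{"api": "play_rows", "payload": {"moves": [[[0,-0.0007,0],[0,0,0],0],[[0,0,0],[0,0,0],0]]}}

```text
clock: 16.6
eef_pos: [479.1, -74.9, 14.0]
tcp_rot: [-3.142, 0.0, 0.102]
contact_force: [0.9, 0.1, -0.0]
opening: -0.002
```

Call:
{"api": "play_rows", "payload": {"moves": [[[0,-0.0007,0],[0,0,0],0],[[0,0,0],[0,0,0],0]]}}

```text
clock: 16.8
eef_pos: [479.1, -74.2, 14.0]
tcp_rot: [-3.142, 0.0, 0.102]
contact_force: [0.0, -0.0, -0.5]
opening: -0.0
```

```bash
python3 m.py l
python3 - <<'E'
import cv2,pickle
f=pickle.load(open('lwrist.pkl','rb')); cv2.imwrite('pics/lw.png',cv2.resize(f['pixels'][180:400,140:440],None,fx=2.6,fy=2.6,interpolation=2)[:,:,::-1])
E
```

```text
16.8 [479.06 -74.19  14.01] [-3.1416  0.      0.1018] [ 0.01 -0.   -0.47] [ 0.017  0.021 -0.002] -0.0003544323003934137
wrist yellow ((519.5963134765625, -31.022539138793945), (113.2620620727539, 9.219645500183105), 5.470183372497559)
wrist yellow ((474.2828674316406, -22.922569274902344), (6.379659175872803, 4.249284744262695), 0.4671154320240021)
orange [217  27   4   1   4] [567.6 -25.8  16.5]
orange [202 245  23  27 337] [478.1 -26.2  16.5]
top yellow ((620.5487060546875, -20.031064987182617), (126.96737670898438, 9.053023338317871), 6.126163005828857)
orange [341 171   2   3   6] [630.8 -11.1  16.5]
```

View pics/lw.png

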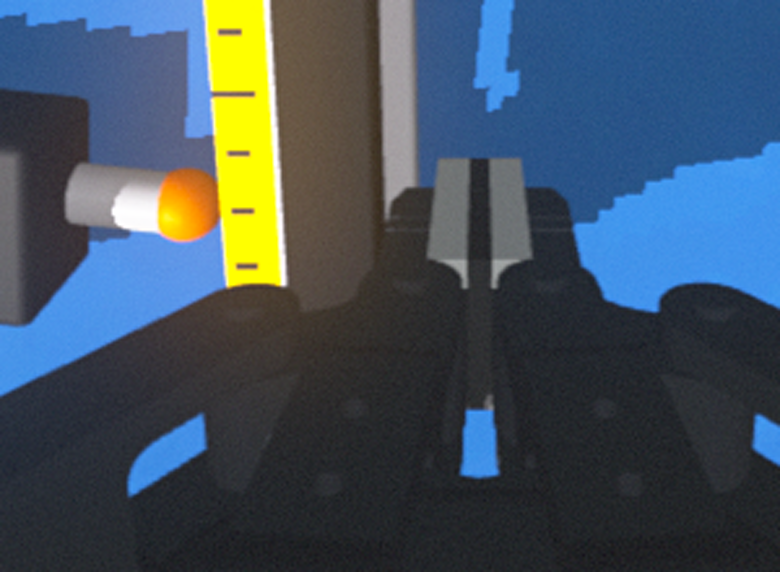

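A's nose (190,203) meets the edge (218,205). The fingertip is only about 12 mm wide and still short of the back edge. I'll continue in fine steps.

Call:
{"api": "play_rows", "payload": {"moves": [[[0,-0.0007,0],[0,0,0],0],[[0,-0.0007,0],[0,0,0],0],[[0,0,0],[0,0,0],0]]}}

```text
clock: 17.2
eef_pos: [479.0, -72.8, 14.0]
tcp_rot: [-3.142, -0.0, 0.102]
contact_force: [-0.8, 0.3, 0.1]
opening: -0.0
```

Call:
{"api": "play_rows", "payload": {"moves": [[[0,-0.0007,0],[0,0,0],0],[[0,0,0],[0,0,0],0]]}}

```text
clock: 17.4
eef_pos: [478.9, -72.3, 14.0]
tcp_rot: [3.141, -0.0, 0.102]
contact_force: [-0.4, -1.3, -0.7]
opening: -0.001
```

Call:
{"api": "play_rows", "payload": {"moves": [[[0,-0.0007,0],[0,0,0],0],[[0,0,0],[0,0,0],0]]}}

```text
clock: 17.6
eef_pos: [478.8, -71.5, 14.0]
tcp_rot: [3.141, 0.0, 0.102]
contact_force: [-0.5, -2.9, -0.1]
opening: -0.002
```

Call:
{"api": "play_rows", "payload": {"moves": [[[0,-0.0005,0],[0,0,0],0],[[0,0,0],[0,0,0],0]]}}

```text
clock: 17.8
eef_pos: [478.7, -71.1, 14.0]
tcp_rot: [3.141, 0.0, 0.102]
contact_force: [-1.0, -3.8, 0.1]
opening: -0.002
```

```bash
python3 m.py n
```

```text
17.8 [478.74 -71.07  14.02] [3.1415 0.     0.1019] [-0.97 -3.8   0.06] [-0.548  0.029  0.054] -0.002310371220992631
wrist yellow ((519.4925537109375, -29.841638565063477), (113.24600219726562, 9.215853691101074), 5.1007080078125)
wrist yellow ((474.5799560546875, -21.503721237182617), (6.499694347381592, 4.568621635437012), 5.737557888031006)
orange [206 245  23  27 323] [478.1 -24.8  16.5]
top yellow ((623.0729370117188, -19.71928596496582), (121.24309539794922, 9.07108211517334), 5.056766033172607)
orange [341 171   2   3   6] [630.8 -11.1  16.5]
```

Contact made: A's nose moved back 1.4 mm with the edge, which confirms it follows the rule. I'll back off and check both noses.

Call:
{"api": "play_rows", "payload": {"moves": [[[0,0.001,0],[0,0,0],0],[[0,0.005,0],[0,0,0],0],[[0,0.015,0],[0,0,0],0],[[0,0,-0.03],[0,0,0],0],[[0,-0.03,-0.01],[0,0,0],0],[[0.04,-0.01,0],[0,0,0],0],[[0.03,0,0],[0,0,0],0],[[0,0,0],[0,0,0],0],[[0,0,0],[0,0,0],0]]}}

```text
clock: 18.8
eef_pos: [546.4, -45.6, 53.8]
tcp_rot: [-3.141, 0.001, 0.102]
contact_force: [-0.6, 0.1, -0.6]
opening: 0.006
```

```bash
python3 m.py o; cp owrist.pkl oB.pkl
```

```text
18.8 [546.44 -45.62  53.76] [-3.1415e+00  6.0000e-04  1.0180e-01] [-0.6   0.12 -0.63] [-0.03   0.039 -0.016] 0.006043699999321965
wrist yellow ((586.41064453125, -23.862417221069336), (137.75186157226562, 8.911625862121582), 5.123021125793457)
orange [263  40  18  27 393] [631.8 -10.5  16.5]
```

Call:
{"api": "play_rows", "payload": {"moves": [[[-0.05,0,0],[0,0,0],0],[[-0.05,0,0],[0,0,0],0],[[-0.05,0,0],[0,0,0],0],[[0,0,0],[0,0,0],0],[[0,0,0],[0,0,0],0],[[0,0,0],[0,0,0],0]]}}

```text
clock: 19.5
eef_pos: [398.5, -60.6, 54.4]
tcp_rot: [3.141, -0.002, 0.101]
contact_force: [0.4, 0.6, 0.3]
opening: -0.002
```

```bash
python3 m.py q
python3 - <<'E'
import cv2,pickle,numpy as np
a,b=[pickle.load(open(n,'rb'))['pixels'][:200,140:400] for n in('oB.pkl','qwrist.pkl')]
cv2.imwrite('pics/fin.png',cv2.resize(np.hstack([a,b]),None,fx=1.53,fy=1.53,interpolation=2)[:,:,::-1])
E
```

```text
19.5 [398.45 -60.59  54.42] [ 3.1411e+00 -1.8000e-03  1.0130e-01] [0.43 0.61 0.34] [ 0.025 -0.008 -0.045] -0.0016504232936874175
wrist yellow ((457.45843505859375, -35.554840087890625), (99.92423248291016, 9.136394500732422), 5.1400227546691895)
orange [258  57  20  26 298] [477.  -25.1  16.5]
top yellow ((563.4537353515625, -25.361642837524414), (241.02279663085938, 8.846256256103516), 5.2505011558532715)
orange [341 171   2   3   6] [630.8 -11.1  16.5]
orange [346 230   3   4  12] [475.7 -23.8  16.5]
```

View pics/fin.png

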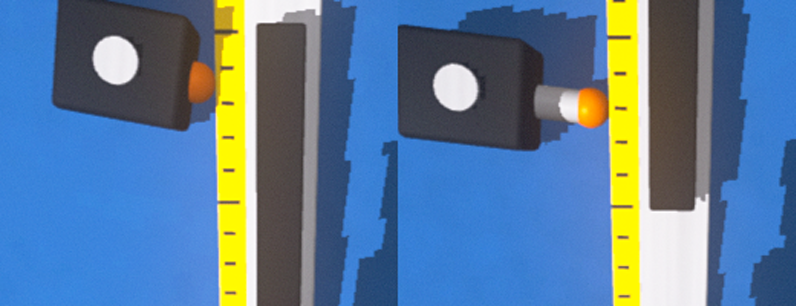

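Both noses sit against the yellow edge (B at (216,85), A at (606,108)) and both are visibly pushed back. Handing in.

```bash
python3 -c "
from rig import *
print(sign_off())"
```

```text
the job is handed in; nothing more can be done
None
```

I tipped the carton over and set the straightedge against both stop noses. The job was handed in at about 19.6 s of the 56 s allowed; no verdict was reported.

**Carton:** I pushed it over backwards with the shut fingers. In the pictures taken just after, it lies flat on the plate with its form and red seal up. I did not measure it again before handing in.

**Straightedge:** I gripped it by the rib, turned it parallel to the noses, and slid it flat until B's nose was clearly pushed back. After releasing, I nudged the back edge opposite A by about 1.4 mm with the shut fingers. Peak force readings at the tool were about 7 N while sliding and 4 N in the nudge, including friction. That is below the 12 N limit for a stop, though the stops' own contact forces cannot be read.

**Last checks:**
- **Noses:** The close-up wrist pictures show both noses against the yellow edge. By estimate each is pushed in about 1.5–2.5 mm of its 3 mm spring.
- **Stop A:** How far its nose was pressed in before the nudge was uncertain by about 1 mm. During the nudge the nose moved back 1.4 mm with the edge, which confirmed contact.
- **Other objects:** I never moved close to the dropper, balance or rack. I did not check their positions again at the end.

No check failed. Slightly more than the planned eight pictures were viewed: 11, within the limit of 12.

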